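Set and lock the tray guide of a seeding station

TASK

Slide the seeding station's adjustable guide gently against the cell tray until the tray sits square and snug between the guide and the fixed rail. Then turn the knurled thumbscrew on the guide clockwise (seen from above) until it seats and is firmly tight, stop there without overtightening it, and let go. The tray is thin plastic, so do not crush it, and leave the other things where they are.

Things in the scene. Friction and masses are not known exactly. Their poses are not given: they have to be found in the camera images.
- bed: The seeding station: a flat belt-covered bed, 340 (x) by 400 (y) by 20 mm high, fixed to the table. Origin: centre of its underside, at table height; z up. An aluminium fixed rail, 300 mm long, 26 mm high, stands along x on the bed; its face towards the tray is at y = +140 mm and looks to -y. The guide slides along y at x = 0, on the -y side of the tray.
- tray: Loose black plastic cell tray, 200 (x) by 140 (y) by 36 mm high, 12 open cells, about 0.4 kg, on the bed between guide and rail. Origin: centre of its underside. Starts 7 to 18 mm from the rail and up to 0.05 rad askew. Snug, its centre is at y = +70 mm in the bed's frame, x axis along the bed's. Stands a push of up to 30 N from the guide.
- guide_face (a point): Middle of the guide's flat face that pushes the tray: an upright plate 160 mm long (along the bed's x), 10 mm thick, 30 mm high, looking to the bed's +y; this point is 36 mm above the table. Starts at y = -60 to -35 mm in the bed's frame; snug, it is at y = 0.
- screw_grip (a point): Middle of the thumbscrew's knurled steel head: vertical, round, 32 mm diameter, 24 mm high (65 to 89 mm above the table), on top of the guide block. The point rides on the guide and does not turn. Within 100 mm all else is below 57 mm over the table. Turns clockwise from above to tighten, at a steady 0.05 N m; its height does not change.
- screw_foot: The thumbscrew's foot, hidden in the block, turns with it; origin on its axis at belt height. After an unknown 1.2 to 2.6 rad it meets its seat; torque then rises 0.5 N m per rad. Firmly tight: 0.15 N m above running torque (0.3 rad past contact); overtight: 0.36 N m above (0.7 rad past). 1 N on the foot is 0.02 N m. Let go, it springs back a little but stays seated.
- bed_pot: Bystander: small terracotta pot, 48 mm across, 45 mm high, on the bed. Origin: centre of its underside.
- seed_jar: Bystander: small amber jar, 36 mm across, 50 mm high, on the bed. Origin: centre of its underside.
- sieve: Bystander: round steel sieve, 206 mm across, 55 mm high. Origin: centre of its underside.
- tall_pot: Bystander: terracotta pot, 90 mm across, 85 mm high. Origin: centre of its underside.
- dibber: Bystander: wooden T-handled dibber, 190 mm long, lying down. Origin: under its middle.
- label_box: Bystander: open white box, 80 by 120 by 50 mm. Origin: centre of its underside.
- guide_block: The sliding aluminium guide that carries face plate and thumbscrew. Origin: on the belt (20 mm above the table) under the screw's axis, 60 mm behind the face; axes as the bed's. Its block is 56 (x) by 66 (y) mm, top 50 mm above the table. Slides along y with 5 N friction (damping 8 N s/m), stays where left. Move it by the screw's head or push its back.

How it is judged:
By the outcome, as a careful person would: the job done as asked, in the order asked, and still so for the second after the job is handed in, with the robot touching nothing.
It also fails if it takes over 61 s, if anything falls off the work surface, if the arm or the gripper's body presses on something with over 40 N, if the wrist force passes 120 N, or if a joint passes its speed limit or range.

ROBOT

A 6-joint arm with a two-finger parallel gripper is mounted at the origin on the work surface. World frame = base frame: x ahead of the robot, y to its left, z up, the work surface at z = 0. Lengths are in m, angles in rad, forces in N, time in s.
With the tool pointing down it reaches from about 0.35 to 0.975 m from the base axis. Payload 4.9 kg.
Tool frame: the origin (TCP) lies midway between the tips of the shut fingers; the grasp point (between the pads) lies 19 mm behind it; z points along the fingers, y is the direction in which the jaws open and shut (so a half turn about z gives the same grasp; the last joint's range is limited). The gripper opens to 85 mm and grips with 20 to 120 N. Pads are 22 mm wide; open, the fingers measure 114 mm over their backs; the gripper's body (76 mm by 85 mm) begins 54 mm behind the grasp point. The pads swing forward as they close: fully open they stand 13 mm farther back than shut.
Start: joints at [-1.246, 0.053, 1.613, -0, 1.476, -0.119], TCP at [0.268, -0.564, 0.231] pointing down, gripper open.
Joint ranges: [-3.01, 3.01], [-1.01, 2.22], [0.06, 2.58], [-1.02, 4.17], [0.09, 2.62], [-3.14, 3.14]. Speed limits (rad/s): [2.57, 2.57, 3.14, 3.14, 3.14, 3.14].

INTERFACE

Orientations are given as a rotation vector (axis times angle).
In Python, from station import ctrl gives the robot as it stands.
- The arm moves only by the tool play_rows, never from a script. Its argument "motion" is a list that holds one entry, the list of rows, each a list of 7 numbers: the closure, from -1 (fully open) to 1 (shut), then the shift along the tool's x, y, z in cm, then the turn, a rotation vector about the tool's x, y, z in degrees. A call has 1 to 20 rows; each row is the pose to reach, as a shift and turn from the pose measured when the call began, along the tool's axes at that moment; what a row does not reach only later rows make up. A row lasts 1/8 s, in which the tool goes at most 62.5 mm and 10.7 degrees, less where a joint would pass 70% of its speed; a pose out of reach is approached as far as the arm can. A call with a gripper value outside its range is refused whole. The fingers move at their own pace and stop on an object; "newtons" is the grip in N (left out, the last holds). Time passes only in rows, so rows that repeat a pose let the fingers close. It gives the time, the measured TCP pose, the force and the opening at its end, in the units of the state.
- ctrl.get_obs(): the state, without advancing time (a new reading comes with each control period).
- ctrl.get_image(name): name is "side" or "top" or "wrist"; returns a dict with "color" (384x512x3 uint8, red, green, blue), "mtx" (3x3 intrinsics, pixels), "T" (4x4, takes a point from camera to world coordinates). Camera axes: x right, y up, looking along -z (the intrinsics and any distortion apply to the point x, -y, -z); pixel columns grow to the right and rows downward; lengths in m; the calibration is good to about 2 mm. A picture is of the moment at which its call begins. There is no depth.
- ctrl.finish_job(): hands the job in, once; it reports no verdict.
The state is a dict: "t": time; "q": joint angles; "dq": joint speeds; "effort": joint torques, N m; "tool_pos": TCP position; "tool_rot": TCP orientation; "contact_force": force on the tool from outside, world axes, zero at the start; "wrist_torque": the same for the moment, N m; "opening": finger opening in m.
Only numpy, scipy, OpenCV 4.12 (cv2) and the standard library are available. Lean on these libraries where they do the work, as an engineer would, in place of code of your own. Each camera call takes 0.05 s, during which the arm holds its last target.

## Working session

There is one attempt and no reset: what is moved stays moved. The work goes in short steps, Python scripts to look and compute and a tool call to move; the robot and the scene stay as the last step left them, time stands still between calls to the robot, and variables do not carry over. Pictures are saved under pics/ and viewed, and the job is handed in when it is done.

Besides the shell and the picture viewer there is one more tool, called after "Request:" as name([rows], argument=value, ...), one row to a line, values as JSON. play_rows: Moves the arm, as the interface text tells. Its arguments: {"type":"object","properties":{"motion":{"type":"array"},"newtons":{"type":"number"}},"required":["motion"]}

```bash
mkdir -p pics; ls; python3 - <<'E'
from station import ctrl
import cv2,numpy as np,pickle
o=ctrl.get_obs();print(o)
d={}
for n in ["side","top","wrist"]:
    im=ctrl.get_image(n);d[n]=im
    cv2.imwrite(f"pics/{n}0.png",im["color"][:,:,::-1]);print(n,im["mtx"],im["T"],im.keys())
pickle.dump(d,open("im0.pkl","wb"))
E
```

```text
pics
{'t': 0.0, 'q': array([-1.24601027e+00,  5.33572044e-02,  1.61429726e+00, -2.93688882e-05,
        1.47600648e+00, -1.18973985e-01]), 'dq': array([ 0.00046263, -0.0001632 ,  0.00094445,  0.0014382 ,  0.00073765,
       -0.00047909]), 'effort': array([ 1.49879397e-03, -3.93676400e+01, -3.70176458e+01, -5.89862043e-05,
        7.04114093e-03,  5.03794851e-06]), 'tool_pos': array([ 0.26814252, -0.56386253,  0.23006086]), 'tool_rot': array([-3.06257294e+00, -6.90903482e-01,  3.79168329e-04]), 'contact_force': array([-0.03715523,  0.3420238 , -0.29434046]), 'wrist_torque': array([0.00523696, 0.01220357, 0.03603418]), 'opening': 0.0852588125704705}
side [[403.65464622   0.         257.1191459 ]
 [  0.         403.65464622 191.61158861]
 [  0.           0.           1.        ]] [[-0.9746015   0.16754659 -0.14859362  0.39016273]
 [-0.22370187 -0.69736827  0.68090747  0.74739854]
 [ 0.01045925  0.69685411  0.71713664  0.81852512]
 [ 0.          0.          0.          1.        ]] dict_keys(['color', 'mtx', 'T'])
top [[471.96129643   0.         255.54128227]
 [  0.         471.96129643 189.97030783]
 [  0.           0.           1.        ]] [[-1.78901111e-03  9.88222683e-01 -1.53012186e-01  3.40398593e-01]
 [-9.99983184e-01 -9.23829392e-04  5.72524246e-03  3.10005764e-02]
 [ 5.51645731e-03  1.53019855e-01  9.88207717e-01  1.57798571e+00]
 [ 0.00000000e+00  0.00000000e+00  0.00000000e+00  1.00000000e+00]] dict_keys(['color', 'mtx', 'T'])
wrist [[293.26889167   0.         257.21717922]
 [  0.         293.26889167 188.26822125]
 [  0.           0.           1.        ]] [[ 0.42928227  0.85583671  0.28854853  0.34233875]
 [-0.90316795  0.40752339  0.1349531  -0.52817582]
 [-0.00209246 -0.31854076  0.94790686  0.37217648]
 [ 0.          0.          0.          1.        ]] dict_keys(['color', 'mtx', 'T'])
```

View pics/top0.png

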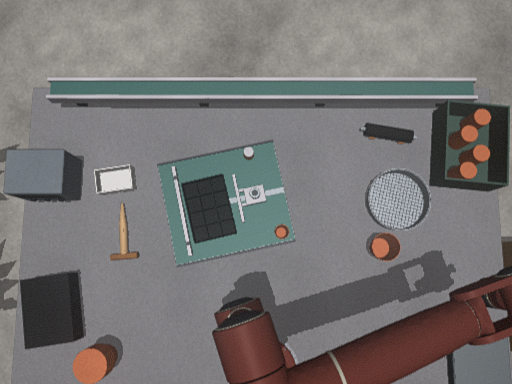

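View pics/side0.png

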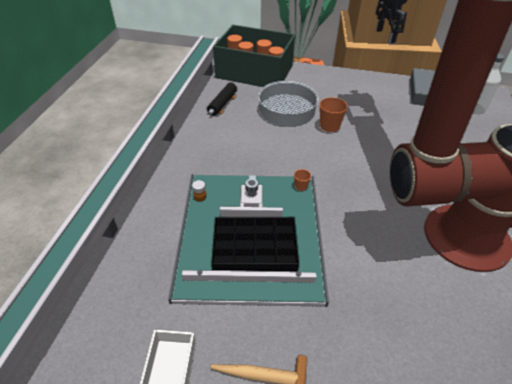

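View pics/wrist0.png

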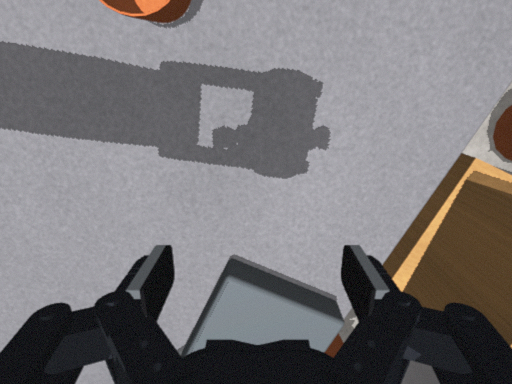

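The top view shows the bed around pixel (227,203), with the rail on its left (world +y) at (175,167)-(190,254), the screw head at about (255,194), the jar at (249,153) and the small pot at (281,232). Next I'll measure these.

```bash
cat > h.py <<'E'
import numpy as np,cv2,pickle
def ray(im,uv):
    uv=np.atleast_2d(np.asarray(uv,float));K=im["mtx"];T=im["T"]
    x=(uv[:,0]-K[0,2])/K[0,0];y=(uv[:,1]-K[1,2])/K[1,1]
    d=np.c_[x,-y,-np.ones(len(x))]@T[:3,:3].T
    return T[:3,3],d
def plane(im,uv,z):
    o,d=ray(im,uv);return o+d*((z-o[2])/d[:,2])[:,None]
def proj(im,P):
    P=np.atleast_2d(P);T=im["T"];c=(P-T[:3,3])@T[:3,:3];K=im["mtx"]
    return np.c_[K[0,0]*c[:,0]/-c[:,2]+K[0,2],K[1,1]*c[:,1]/c[:,2]+K[1,2]]
def tri(ims,uvs):
    A=np.zeros((3,3));b=np.zeros(3)
    for im,uv in zip(ims,uvs):
        o,d=ray(im,uv);d=d[0]/np.linalg.norm(d[0]);M=np.eye(3)-np.outer(d,d);A+=M;b+=M@o
    return np.linalg.solve(A,b)
E
python3 - <<'E'
from h import *
d=pickle.load(open("im0.pkl","rb"))
for n,roi in (("top",(140,130,310,275)),("side",(160,165,340,310))):
    im=d[n];c=im["color"];hsv=cv2.cvtColor(c,cv2.COLOR_RGB2HSV)
    m=((hsv[...,0]>70)&(hsv[...,0]<95)&(hsv[...,1]>80)).astype(np.uint8)
    z=np.zeros_like(m);x0,y0,x1,y1=roi;z[y0:y1,x0:x1]=m[y0:y1,x0:x1]
    k,_=cv2.findContours(z,cv2.RETR_EXTERNAL,cv2.CHAIN_APPROX_NONE);k=max(k,key=cv2.contourArea)
    P=plane(im,k[:,0,:],0.02)[:,:2]
    r=cv2.minAreaRect((P*1000).astype(np.float32));print(n,r)
    cr=c[y0:y1,x0:x1,::-1];s=4 
    cv2.imwrite(f"pics/{n}0z.png",cv2.resize(cr,None,fx=s,fy=s,interpolation=cv2.INTER_CUBIC))
E
```

```text
Traceback (most recent call last):
ValueError: max() iterable argument is empty
```

```bash
python3 - <<'E'
from h import *
d=pickle.load(open("im0.pkl","rb"))
for n,roi in (("top",(140,130,310,275)),("side",(160,165,340,310))):
    im=d[n];c=im["color"];hsv=cv2.cvtColor(c,cv2.COLOR_RGB2HSV)
    print(hsv[170,220] if n=="top" else hsv[230,195])
    m=((hsv[...,0]>65)&(hsv[...,0]<100)&(hsv[...,1]>60)).astype(np.uint8)
    z=np.zeros_like(m);x0,y0,x1,y1=roi;z[y0:y1,x0:x1]=m[y0:y1,x0:x1]
    k,_=cv2.findContours(z,cv2.RETR_EXTERNAL,cv2.CHAIN_APPROX_NONE)
    k=max(k,key=cv2.contourArea)
    P=plane(im,k[:,0,:],0.02)[:,:2]
    r=cv2.minAreaRect((P*1000).astype(np.float32));print(n,r)
    cr=c[y0:y1,x0:x1,::-1];s=4 
    cv2.imwrite(f"pics/{n}0z.png",cv2.resize(cr,None,fx=s,fy=s,interpolation=cv2.INTER_CUBIC))
E
```

```text
[ 86  70 124]
top ((543.7220458984375, 123.02165222167969), (333.5468444824219, 393.19183349609375), 12.139093399047852)
[ 86  90 127]
side ((542.7149047851562, 123.32584381103516), (336.5488586425781, 393.47100830078125), 12.195664405822754)
```

View pics/top0z.png

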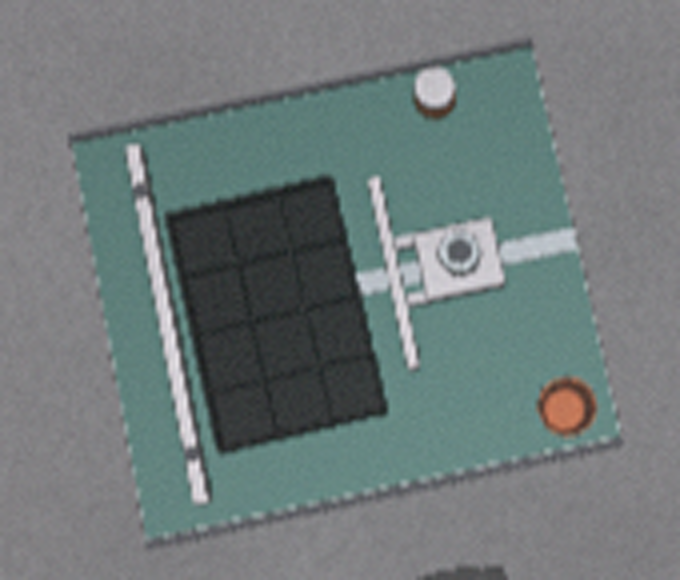

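View pics/side0z.png

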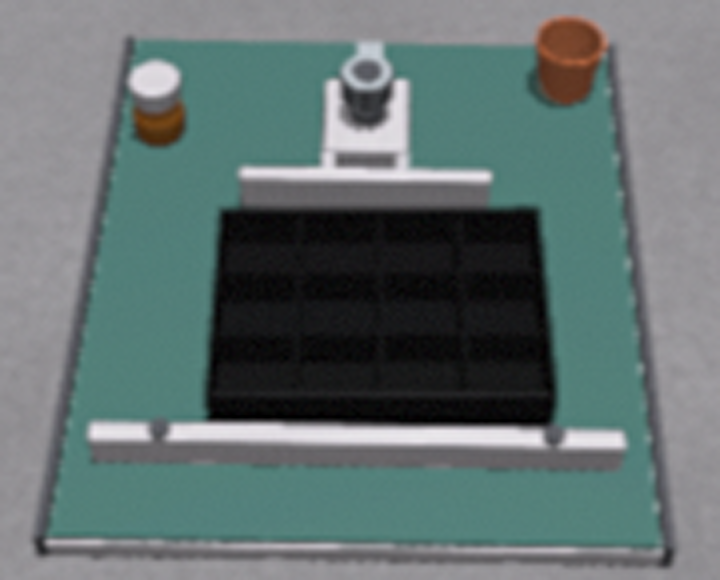

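```bash
cat >> h.py <<'E'
a=np.radians(12.17);C=np.array([.5432,.1232]);R=np.array([[np.cos(a),-np.sin(a)],[np.sin(a),np.cos(a)]])
def tobed(P): return (np.asarray(P)[...,:2]-C)@R
def toworld(b): return np.asarray(b)@R.T+C
E
python3 - <<'E'
from h import *
d=pickle.load(open("im0.pkl","rb"));t,s=d["top"],d["side"]
ut=np.array([460,252])/4+[140,130]-.375;us=np.array([367,71])/4+[160,165]-.375
Z=lambda p,n:(np.array(p)/4+([140,130] if n=="t" else [160,165])-.375)
print("screw",tri([t,s],[ut,us]),plane(t,ut,.089),plane(s,us,.089))
for p in (plane(t,ut,.089),plane(s,us,.089)):print(tobed(p)*1000)
print("face top edges (z=.051)",tobed(plane(t,[Z((371,180),"t"),Z((408,368),"t")],.051))*1000)
print("rail front top z.046",tobed(plane(t,[Z((141,145),"t"),Z((208,500),"t")],.046))*1000)
print("rail side",tobed(plane(s,[Z((88,424),"s"),Z((626,432),"s")],.046))*1000)
print("tray",tobed(plane(t,[Z((168,214),"t"),Z((332,178),"t"),Z((387,411),"t"),Z((222,452),"t")],.056))*1000)
print("tray side",tobed(plane(s,[Z((222,209),"s"),Z((540,209),"s"),Z((553,396),"s"),Z((207,390),"s")],.056))*1000)
print("faceside",tobed(plane(s,[Z((239,180),"s"),Z((492,184),"s")],.051))*1000)
E
```

```text
screw [0.56286171 0.0253448  0.08847712] [[0.56238438 0.02531211 0.089     ]] [[0.56314223 0.02583939 0.089     ]]
[[ -1.88280386 -99.73231656]]
[[ -1.03082533 -99.37664773]]
face top edges (z=.051) [[ 77.62756721 -42.24104629]
 [-80.28396391 -39.74158391]]
rail front top z.046 [[ 147.62879745  137.57641815]
 [-149.65542373  139.42167659]]
rail side [[ 149.43483499  142.06842519]
 [-151.49104162  141.28104304]]
tray [[  84.08559831  125.58372073]
 [  85.05417354  -11.36087424]
 [-111.03661052  -16.04873269]
 [-115.06755697  119.91584462]]
tray side [[  86.76624573   -8.83345363]
 [-110.58409957  -13.21147606]
 [-110.76921845  124.93803224]
 [  83.73635121  124.87563819]]
faceside [[ 78.7544799  -37.48706927]
 [-81.78119716 -37.70938329]]
```

```bash
sed -i 's/radians(12.17)/radians(12.0)/' h.py; cat >> h.py <<'E'
from scipy.spatial.transform import Rotation as Ro
def delta(o,p,yaw):
    """shift cm and turn deg in the tool frame for world TCP p, tool down, tool-x yaw (deg)"""
    R0=Ro.from_rotvec(o["tool_rot"]);y=np.radians(yaw)
    X=np.array([np.cos(y),np.sin(y),0]);Z=np.array([0,0,-1.]);Rt=Ro.from_matrix(np.c_[X,np.cross(Z,X),Z])
    return np.round(R0.inv().apply(np.asarray(p)-o["tool_pos"])*100,2),np.round((R0.inv()*Rt).as_rotvec(degrees=True),1)
def st(o):
    f=o["contact_force"];fb=R.T@f[:2]
    M=Ro.from_rotvec(o["tool_rot"]).as_matrix();b=tobed(o["tool_pos"])*1000
    print("t %.2f bed mm %s z %.1f yaw %.1f | F bed %s z %.1f | Tq %s open %.1f q6 %.2f"%(o["t"],b.round(1),o["tool_pos"][2]*1000,np.degrees(np.arctan2(M[1,0],M[0,0])),fb.round(1),f[2],o["wrist_torque"].round(3),o["opening"]*1000,o["q"][5]))
E
python3 - <<'E'
from h import *
from station import ctrl
o=ctrl.get_obs();st(o)
p=np.r_[toworld([-1.2e-3,-.0995]),.17];print(p,delta(o,p,192))
E
```

```text
t 0.15 bed mm [-411.8 -615. ] z 230.3 yaw 25.4 | F bed [ 0.  -0.1] z 0.1 | Tq [0.06  0.029 0.013] open 85.4 q6 -0.12
[0.56271344 0.02562482 0.17      ] (array([ 51.91, -40.59,   6.11]), array([ 0.000e+00, -1.000e-01, -1.666e+02]))
```

Request:
play_rows([
  [[-1,4,-3,0,0,0,-10],[-1,8,-6,0,0,0,-20],[-1,12,-9.5,0,0,0,-30],[-1,16,-12.5,0,0,0,-40],[-1,20,-15.6,0,0,0,-50],[-1,24,-18.8,0,0,0,-60],[-1,28,-21.9,0,0,0,-70],[-1,32,-25,0,0,0,-80],[-1,36,-28,0,0,0,-90],[-1,40,-31.3,0,0,0,-100],[-1,44,-34.4,0,0,0,-110],[-1,48,-37.5,0,0,0,-120],[-1,51.9,-40.6,1,0,0,-130],[-1,51.9,-40.6,2,0,0,-140],[-1,51.9,-40.6,4,0,0,-150],[-1,51.9,-40.6,6.1,0,0,-160],[-1,51.9,-40.6,6.1,0,0,-166.6],[-1,51.9,-40.6,6.1,0,0,-166.6]],
])

```text
t: 2.4
tool_pos: [0.5622, 0.0257, 0.1694]
tool_rot: [0.327, -3.123, -0.003]
contact_force: [-0.5, -0.4, -0.2]
opening: 0.0852
```

```bash
python3 - <<'E'
from h import *
from station import ctrl
im=ctrl.get_image("wrist");o=ctrl.get_obs();st(o)
pickle.dump(im,open("w1.pkl","wb"));cv2.imwrite("pics/w1.png",im["color"][:,:,::-1])
print(proj(im,[*[np.r_[toworld([-1.2e-3,-.0995]),.089]]]))
E
```

```text
t 2.45 bed mm [ -1.4 -99.4] z 169.9 yaw -168.1 | F bed [0.3 0.3] z 0.3 | Tq [-0.     0.015  0.028] open 85.5 q6 -1.87
[[255.84463497 197.22568028]]
```

View pics/w1.png

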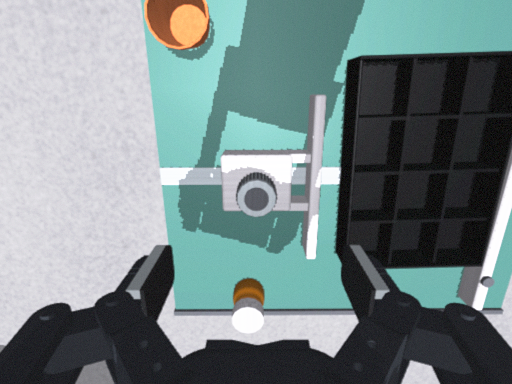

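The head top is centred at about (257,197), and I predicted (255.8,197.2), so the alignment is within about 1 mm. I'm descending now.

Request:
play_rows([
  [[-0.2,0,0,4,0,0,0],[-0.2,0,0,8,0,0,0],[-0.2,0,0,10,0,0,0],[-0.2,0,0,11,0,0,0],[-0.2,0,0,11,0,0,0]],
], newtons=40)

```text
t: 3.08
tool_pos: [0.5628, 0.0258, 0.0603]
tool_rot: [0.325, -3.125, -0.002]
contact_force: [-0.3, -0.6, -0.4]
opening: 0.051
```

```bash
python3 - <<'E'
from h import *
from station import ctrl
im=ctrl.get_image("wrist");o=ctrl.get_obs();st(o)
cv2.imwrite("pics/w2.png",im["color"][:,:,::-1])
E
```

```text
t 3.12 bed mm [ -0.5 -99.5] z 61.1 yaw -168.1 | F bed [ 0.6 -0.4] z 0.3 | Tq [ 0.009  0.019 -0.063] open 51.3 q6 -1.87
```

View pics/w2.png

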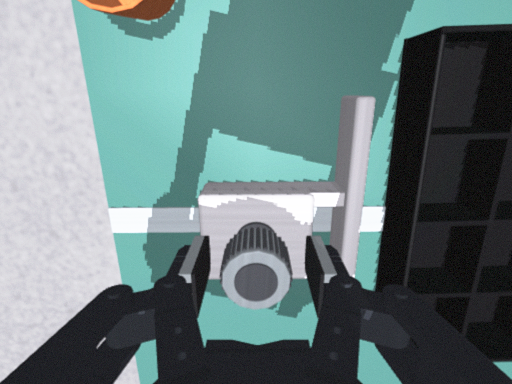

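The head at (256,275) sits centred between the pads at columns 197 and 318. I'm closing the gripper.

Request:
play_rows([
  [[0.1,0,0,0.1,0,0,0],[0.3,0,0,0.1,0,0,0],[0.5,0,0,0.1,0,0,0],[0.5,0,0,0.1,0,0,0],[0.5,0,0,0.1,0,0,0]],
], newtons=40)

```text
t: 3.75
tool_pos: [0.5647, 0.0254, 0.0619]
tool_rot: [-0.325, 3.121, 0.001]
contact_force: [-0.3, -0.0, 6.5]
opening: 0.0306
```

```bash
python3 - <<'E'
from h import *
from station import ctrl
o=ctrl.get_obs();st(o)
E
```

```text
t 3.75 bed mm [   0.7 -100.1] z 61.9 yaw -168.1 | F bed [-0.3  0. ] z 6.5 | Tq [-0.17   0.058  0.014] open 30.6 q6 -1.87
```

Request:
play_rows([
  [[0.5,0,0.4,0,0,0,0],[0.5,0,0.8,0,0,0,0],[0.5,0,1.2,0,0,0,0],[0.5,0,1.6,0,0,0,0],[0.5,0,2.0,0,0,0,0],[0.5,0,2.3,0,0,0,0],[0.5,0,2.6,0,0,0,0]],
])

```text
t: 4.62
tool_pos: [0.5594, 0.0498, 0.062]
tool_rot: [-0.325, 3.12, -0.004]
contact_force: [0.5, -7.4, 0.7]
opening: 0.0311
```

```bash
python3 - <<'E'
from h import *
from station import ctrl
o=ctrl.get_obs();st(o)
E
```

```text
t 4.62 bed mm [  0.6 -75.2] z 62.0 yaw -168.1 | F bed [-1.1 -7.4] z 0.7 | Tq [-1.095 -0.054  0.023] open 31.1 q6 -1.82
```

Request:
play_rows([
  [[0.5,0,0.3,0,0,0,0],[0.5,0,0.5,0,0,0,0],[0.5,0,0.7,0,0,0,0],[0.5,0,0.9,0,0,0,0],[0.5,0,1.1,0,0,0,0],[0.5,0,1.2,0,0,0,0],[0.5,0,1.2,0,0,0,0]],
])

```text
t: 5.5
tool_pos: [0.5573, 0.0598, 0.062]
tool_rot: [-0.325, 3.12, -0.009]
contact_force: [0.8, -8.5, 0.9]
opening: 0.0307
```

```bash
python3 - <<'E'
from h import *
from station import ctrl
o=ctrl.get_obs();st(o)
E
```

```text
t 5.50 bed mm [  0.6 -65. ] z 62.0 yaw -168.1 | F bed [-1.  -8.4] z 0.9 | Tq [-1.071 -0.136  0.032] open 30.7 q6 -1.80
```

Still sliding at 8.4 N. I'll go on in small steps.

Request:
play_rows([
  [[0.5,0,0.2,0,0,0,0],[0.5,0,0.3,0,0,0,0],[0.5,0,0.4,0,0,0,0],[0.5,0,0.4,0,0,0,0]],
])

```text
t: 6.0
tool_pos: [0.5568, 0.0618, 0.062]
tool_rot: [-0.325, 3.119, -0.015]
contact_force: [1.5, -8.2, -0.0]
opening: 0.0308
```

```bash
python3 - <<'E'
from h import *
from station import ctrl
o=ctrl.get_obs();st(o)
E
```

```text
t 6.00 bed mm [  0.6 -62.9] z 62.0 yaw -168.1 | F bed [-0.2 -8.3] z -0.0 | Tq [-0.982 -0.163 -0.023] open 30.8 q6 -1.79
```

Request:
play_rows([
  [[0.5,0,0.2,0,0,0,0],[0.5,0,0.3,0,0,0,0],[0.5,0,0.3,0,0,0,0],[0.5,0,0.3,0,0,0,0]],
])

```text
t: 6.5
tool_pos: [0.5566, 0.0631, 0.062]
tool_rot: [-0.324, 3.119, -0.02]
contact_force: [2.2, -7.5, 0.3]
opening: 0.0309
```

```bash
python3 - <<'E'
from h import *
from station import ctrl
o=ctrl.get_obs();st(o)
for n in ("top","side"):
    im=ctrl.get_image(n);pickle.dump(im,open(n+"3.pkl","wb"))
    x0,y0,x1,y1=(140,130,310,275) if n=="top" else (160,165,340,310)
    cv2.imwrite(f"pics/{n}3z.png",cv2.resize(im["color"][y0:y1,x0:x1,::-1],None,fx=4,fy=4,interpolation=cv2.INTER_CUBIC))
E
```

```text
t 6.50 bed mm [  0.6 -61.6] z 62.0 yaw -168.1 | F bed [ 0.6 -7.7] z 0.3 | Tq [-0.85  -0.165  0.021] open 30.9 q6 -1.79
```

View pics/top3z.png

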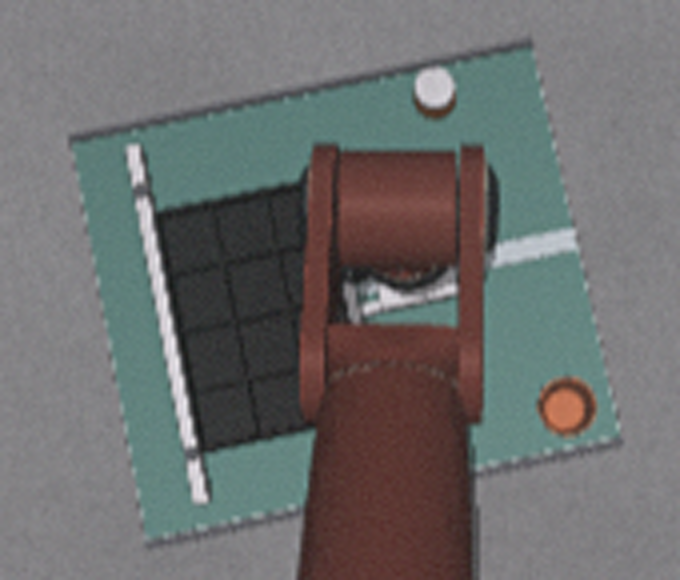

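View pics/side3z.png

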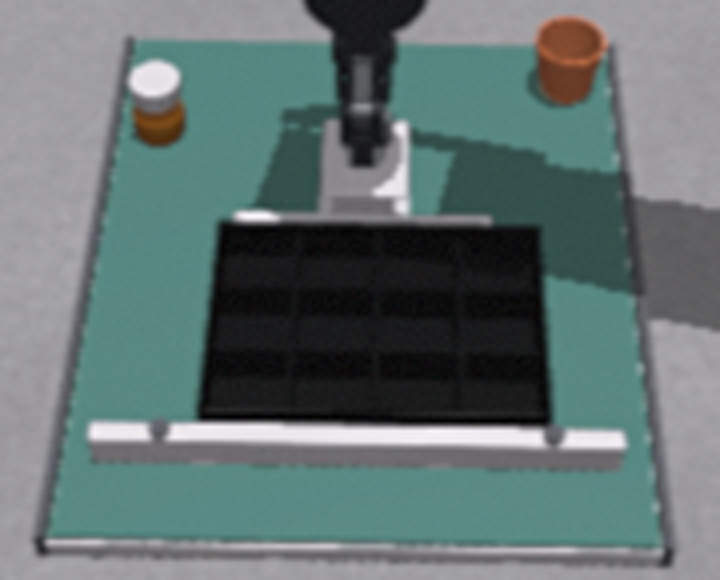

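The tray is nearly at the rail, with its front edge from (200,420) to (550,425) in the zoomed side view. I'll keep going until the force rises.

Request:
play_rows([
  [[0.5,0,0.2,0,0,0,0],[0.5,0,0.25,0,0,0,0],[0.5,0,0.3,0,0,0,0],[0.5,0,0.3,0,0,0,0],[0.5,0,0.3,0,0,0,0]],
])

```text
t: 7.22
tool_pos: [0.5564, 0.0637, 0.062]
tool_rot: [-0.324, 3.118, -0.027]
contact_force: [1.0, -10.8, -0.5]
opening: 0.0309
```

```bash
python3 - <<'E'
from h import *
from station import ctrl
o=ctrl.get_obs();st(o)
E
```

```text
t 7.22 bed mm [  0.6 -61. ] z 62.0 yaw -168.1 | F bed [ -1.2 -10.8] z -0.5 | Tq [-1.033 -0.139  0.064] open 30.9 q6 -1.78
```

Request:
play_rows([
  [[0.5,0,0.2,0,0,0,0],[0.5,0,0.3,0,0,0,0],[0.5,0,0.35,0,0,0,0],[0.5,0,0.4,0,0,0,0],[0.5,0,0.4,0,0,0,0]],
])

```text
t: 7.85
tool_pos: [0.5564, 0.0638, 0.062]
tool_rot: [-0.323, 3.117, -0.038]
contact_force: [2.9, -17.1, -1.2]
opening: 0.0309
```

```bash
python3 - <<'E'
from h import *
from station import ctrl
o=ctrl.get_obs();st(o)
E
```

```text
t 7.85 bed mm [  0.6 -60.8] z 62.0 yaw -168.2 | F bed [ -0.8 -17.3] z -1.2 | Tq [-1.636 -0.264  0.031] open 30.9 q6 -1.77
```

The force is 17 N with almost no further motion, so the tray is snug (about 12 N net on it). I'll let go, straighten the small wrist tilt, and check.

```bash
python3 - <<'E'
from h import *
from station import ctrl
o=ctrl.get_obs()
print(delta(o,np.r_[toworld([-.0006,-.0602]),.061],192))
E
```

```text
(array([0.12, 0.07, 0.1 ]), array([-1.4,  0.3, -0.2]))
```

Request:
play_rows([
  [[0.5,0,0.1,0,0,0,0],[0.5,0,0.1,0,0,0,0],[0.2,0,0,0,0,0,0],[-0.2,0.05,0,0,-0.5,0,0],[-0.2,0.12,0.05,0.05,-1,0.3,-0.2],[-0.2,0.12,0.07,0.1,-1.4,0.3,-0.2],[-0.2,0.12,0.07,0.1,-1.4,0.3,-0.2]],
])

```text
t: 8.72
tool_pos: [0.5551, 0.0643, 0.0609]
tool_rot: [0.329, -3.124, 0.001]
contact_force: [0.3, 0.5, -0.7]
opening: 0.0515
```

```bash
python3 - <<'E'
from h import *
from station import ctrl
im=ctrl.get_image("wrist");s=ctrl.get_image("side");o=ctrl.get_obs();st(o)
cv2.imwrite("pics/w4.png",im["color"][:,:,::-1]);pickle.dump((im,o),open("w4.pkl","wb"))
cv2.imwrite(f"pics/side4z.png",cv2.resize(s["color"][165:310,160:340,::-1],None,fx=4,fy=4,interpolation=cv2.INTER_CUBIC))
M=Ro.from_rotvec(o["tool_rot"]);
for z in (.089,):
    p=o["tool_pos"].copy();p[2]=z;print(proj(im,p), M.as_matrix()[:,2])
E
```

```text
t 8.82 bed mm [ -0.6 -60.1] z 61.0 yaw -168.0 | F bed [ 0.3 -1. ] z 0.1 | Tq [0.019 0.014 0.009] open 51.6 q6 -1.80
[[255.45591765 278.42394858]] [-5.32649535e-04 -6.64434921e-04 -9.99999637e-01]
```

View pics/w4.png

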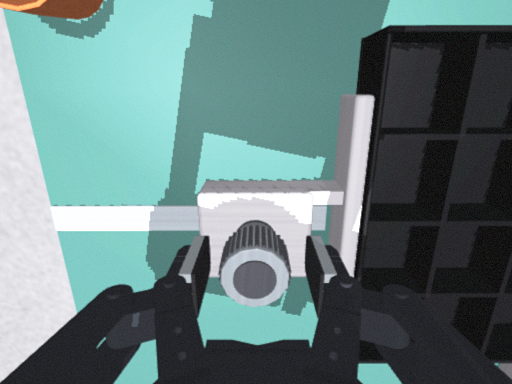

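View pics/side4z.png

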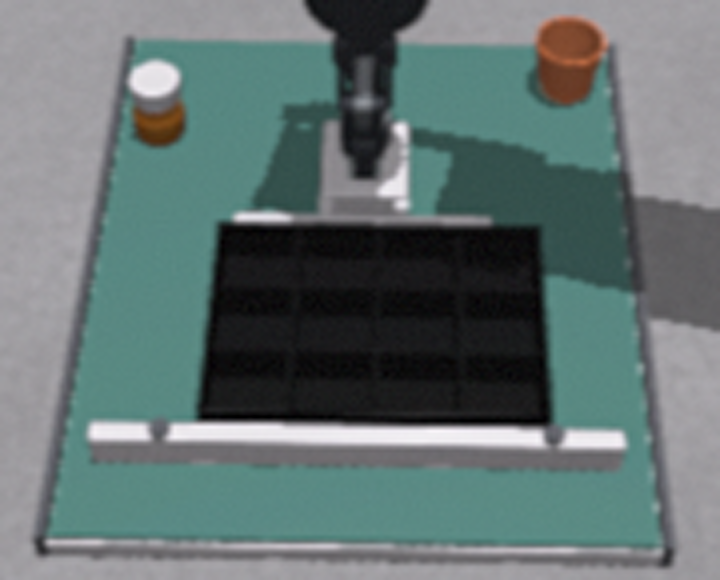

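The wrist view shows the head at about (255.5,279) and the tool axis at (255.5,278), so they are centred. In the side view the tray sits parallel against the rail. I'm re-gripping at a higher force.

Request:
play_rows([
  [[0.1,-0.03,0,0,0,0,0],[0.3,-0.03,0,0,0,0,0],[0.5,-0.03,0,0,0,0,0],[0.5,-0.03,0,0,0,0,0],[0.5,-0.03,0.03,0,0,0,0],[0.5,-0.03,0.05,0,0,0,0]],
], newtons=70)

```text
t: 9.57
tool_pos: [0.5558, 0.0633, 0.0616]
tool_rot: [0.33, -3.124, 0.006]
contact_force: [-0.3, -6.8, 2.6]
opening: 0.0303
```

```bash
python3 - <<'E'
from h import *
from station import ctrl
o=ctrl.get_obs();st(o)
E
```

```text
t 9.57 bed mm [ -0.2 -61.2] z 61.6 yaw -167.9 | F bed [-1.7 -6.6] z 2.6 | Tq [-0.994  0.131  0.014] open 30.3 q6 -1.80
```

Request:
play_rows([
  [[0.5,0,0.1,0,0,0,5],[0.5,0,0.1,0,0,0,10],[0.5,0,0.1,0,0,0,15],[0.5,0,0.1,0,0,0,20],[0.5,0,0.1,0,0,0,25],[0.5,0,0.1,0,0,0,30]],
])

```text
t: 10.32
tool_pos: [0.5558, 0.0633, 0.0616]
tool_rot: [0.494, 3.101, -0.009]
contact_force: [0.2, -5.2, -0.0]
opening: 0.03
```

```bash
python3 - <<'E'
from h import *
from station import ctrl
o=ctrl.get_obs();st(o)
b=Ro.from_rotvec(o["tool_rot"]).inv()
y=np.r_[R@[0,1],0];print("1mm +bed y in tool cm",(b.apply(y)*.1).round(3),"+bed x",(b.apply(np.r_[R@[1,0],0])*.1).round(3))
E
```

```text
t 10.32 bed mm [ -0.2 -61.2] z 61.6 yaw 161.9 | F bed [-0.9 -5.1] z -0.0 | Tq [-0.577 -0.134  0.061] open 30.0 q6 -1.27
1mm +bed y in tool cm [ 0.05   0.086 -0.001] +bed x [-0.087  0.05  -0.   ]
```

Request:
play_rows([
  [[0.5,0.05,0.09,0,0,0,6],[0.5,0.05,0.09,0,0,0,12],[0.5,0.05,0.09,0,0,0,18],[0.5,0.05,0.09,0,0,0,24],[0.5,0.05,0.09,0,0,0,30]],
])

```text
t: 10.95
tool_pos: [0.5558, 0.0632, 0.0616]
tool_rot: [1.284, 2.863, -0.01]
contact_force: [0.5, -5.2, -0.0]
opening: 0.03
```

```bash
cat > s.py <<'E'
from h import *
from station import ctrl
o=ctrl.get_obs();st(o)
b=Ro.from_rotvec(o["tool_rot"]).inv()
y=np.r_[R@[0,1],0];print("1mm +bed y in tool cm",(b.apply(y)*.1).round(3),"+bed x",(b.apply(np.r_[R@[1,0],0])*.1).round(3), "tilt fix",delta(o,o["tool_pos"],np.degrees(np.arctan2(*b.inv().as_matrix()[1::-1,0])))[1])
E
python3 s.py
```

```text
t 10.95 bed mm [ -0.1 -61.3] z 61.6 yaw 131.7 | F bed [-0.6 -5.2] z -0.0 | Tq [-0.594 -0.147  0.029] open 30.0 q6 -0.74
1mm +bed y in tool cm [ 0.087  0.05  -0.001] +bed x [-0.05   0.087 -0.   ] tilt fix [-0.2  0.4 -0. ]
```

Request:
play_rows([
  [[0.5,0.09,0.05,0,0,0,5],[0.5,0.09,0.05,0,0,0,10],[0.5,0.09,0.05,0,0,0,15]],
])

```text
t: 11.32
tool_pos: [0.5558, 0.0633, 0.0616]
tool_rot: [1.649, 2.666, -0.011]
contact_force: [1.1, -4.9, -0.8]
opening: 0.0301
```

```bash
python3 s.py
```

```text
t 11.32 bed mm [ -0.1 -61.3] z 61.6 yaw 116.5 | F bed [ 0. -5.] z -0.8 | Tq [-0.64  -0.102  0.044] open 30.1 q6 -0.47
1mm +bed y in tool cm [ 0.097  0.025 -0.001] +bed x [-0.025  0.097 -0.   ] tilt fix [-0.2  0.5 -0. ]
```

Request:
play_rows([
  [[0.5,0.1,0.02,0,0,0,5],[0.5,0.1,0.02,0,0,0,10],[0.5,0.1,0.02,0,0,0,15]],
])

```text
t: 11.7
tool_pos: [0.5558, 0.0632, 0.0616]
tool_rot: [1.985, 2.424, -0.012]
contact_force: [0.6, -4.1, 0.1]
opening: 0.0305
```

```bash
python3 s.py
```

```text
t 11.70 bed mm [ -0.2 -61.3] z 61.6 yaw 101.4 | F bed [-0.2 -4.2] z 0.1 | Tq [-0.615 -0.054  0.024] open 30.5 q6 -0.21
1mm +bed y in tool cm [ 0.1   -0.001 -0.001] +bed x [ 0.001  0.1   -0.   ] tilt fix [0.  0.7 0. ]
```

Request:
play_rows([
  [[0.5,0.1,0,0,0,0,5],[0.5,0.1,0,0,0,0,10],[0.5,0.1,0,0,0,0,15]],
])

```text
t: 12.08
tool_pos: [0.5558, 0.0632, 0.0616]
tool_rot: [2.285, 2.139, -0.011]
contact_force: [1.3, -5.2, 0.6]
opening: 0.03
```

```bash
python3 s.py
```

```text
t 12.07 bed mm [ -0.2 -61.3] z 61.6 yaw 86.2 | F bed [ 0.2 -5.4] z 0.6 | Tq [-0.573  0.04   0.077] open 30.0 q6 0.06
1mm +bed y in tool cm [ 0.096 -0.027 -0.001] +bed x [ 0.027  0.096 -0.   ] tilt fix [0.2 0.8 0. ]
```

Request:
play_rows([
  [[0.5,0.1,-0.03,0,0,0,5],[0.5,0.1,-0.03,0,0,0,10]],
])

```text
t: 12.32
tool_pos: [0.5557, 0.0632, 0.0616]
tool_rot: [2.464, 1.927, -0.011]
contact_force: [0.9, -6.0, 0.4]
opening: 0.03
```

```bash
python3 s.py
```

```text
t 12.32 bed mm [ -0.2 -61.3] z 61.6 yaw 76.1 | F bed [-0.4 -6. ] z 0.4 | Tq [-0.597  0.058  0.106] open 30.0 q6 0.24
1mm +bed y in tool cm [ 0.09  -0.044 -0.002] +bed x [ 0.044  0.09  -0.   ] tilt fix [0.4 0.8 0. ]
```

Request:
play_rows([
  [[0.5,0.09,-0.04,0,0,0,4],[0.5,0.09,-0.04,0,0,0,8]],
])

```text
t: 12.58
tool_pos: [0.5557, 0.0632, 0.0616]
tool_rot: [2.593, 1.746, -0.011]
contact_force: [1.8, -4.2, -0.6]
opening: 0.03
```

```bash
python3 s.py
```

```text
t 12.57 bed mm [ -0.3 -61.3] z 61.6 yaw 67.9 | F bed [ 0.9 -4.5] z -0.6 | Tq [-0.431  0.154  0.012] open 30.0 q6 0.38
1mm +bed y in tool cm [ 0.083 -0.056 -0.002] +bed x [ 0.056  0.083 -0.   ] tilt fix [0.5 0.8 0. ]
```

Request:
play_rows([
  [[0.5,0.08,-0.06,0,0,0,4],[0.5,0.08,-0.06,0,0,0,8]],
])

```text
t: 12.82
tool_pos: [0.5556, 0.0632, 0.0616]
tool_rot: [2.708, 1.557, -0.01]
contact_force: [1.0, -5.1, -1.4]
opening: 0.0298
```

```bash
cat >> s.py <<'E'
import sys
T=[o["wrist_torque"][2]];E=[o["effort"][5]]
for i in range(6):
    ctrl.get_image("top");o=ctrl.get_obs();T.append(o["wrist_torque"][2]);E.append(o["effort"][5])
print("Tz",np.round(T,3),"mean %.3f"%np.mean(T),"eff6",np.round(E,3));st(o)
E
python3 s.py
```

```text
t 12.82 bed mm [ -0.3 -61.2] z 61.6 yaw 59.8 | F bed [-0.  -5.2] z -1.4 | Tq [-0.32   0.124  0.075] open 29.8 q6 0.52
1mm +bed y in tool cm [ 0.074 -0.067 -0.002] +bed x [ 0.067  0.074 -0.   ] tilt fix [0.7 0.8 0. ]
Tz [ 0.075 -0.041 -0.086 -0.061 -0.046 -0.027 -0.064] mean -0.036 eff6 [-0.393  0.132  0.15  -0.002 -0.037 -0.044 -0.044]
t 13.12 bed mm [ -0.3 -61.3] z 61.6 yaw 59.9 | F bed [ 0.5 -6.4] z -1.2 | Tq [-0.397  0.068 -0.064] open 30.2 q6 0.52
```

Request:
play_rows([
  [[0.5,0.07,-0.07,0,0,0,3],[0.5,0.07,-0.07,0,0,0,6],[0.5,0.07,-0.07,0,0,0,9]],
])

```text
t: 13.5
tool_pos: [0.5556, 0.0633, 0.0616]
tool_rot: [2.821, 1.339, -0.008]
contact_force: [1.6, -4.9, 0.5]
opening: 0.0303
```

```bash
python3 s.py
```

```text
t 13.50 bed mm [ -0.3 -61.2] z 61.6 yaw 50.8 | F bed [ 0.6 -5.1] z 0.5 | Tq [-0.274  0.209  0.125] open 30.3 q6 0.68
1mm +bed y in tool cm [ 0.063 -0.078 -0.002] +bed x [ 0.078  0.063 -0.   ] tilt fix [0.9 0.8 0. ]
Tz [ 0.125  0.005 -0.04  -0.045 -0.072 -0.008 -0.065] mean -0.014 eff6 [-0.284  0.093  0.099 -0.012 -0.038 -0.043 -0.044]
t 13.80 bed mm [ -0.3 -61.2] z 61.6 yaw 50.9 | F bed [ 1.4 -5.1] z -0.2 | Tq [-0.253  0.216 -0.065] open 30.3 q6 0.68
```

Request:
play_rows([
  [[0.5,0.06,-0.08,0,0,0,3],[0.5,0.06,-0.08,0,0,0,6],[0.5,0.06,-0.08,0,0,0,9]],
])

```text
t: 14.18
tool_pos: [0.5557, 0.0633, 0.0617]
tool_rot: [2.916, 1.112, -0.006]
contact_force: [3.1, -5.9, -0.5]
opening: 0.0296
```

```bash
python3 s.py
```

```text
t 14.18 bed mm [ -0.2 -61.2] z 61.7 yaw 41.7 | F bed [ 1.8 -6.4] z -0.5 | Tq [-0.172  0.164  0.139] open 29.6 q6 0.84
1mm +bed y in tool cm [ 0.05  -0.087 -0.002] +bed x [ 0.087  0.05  -0.   ] tilt fix [1.  0.6 0. ]
Tz [0.139 0.062 0.017 0.074 0.005 0.041 0.017] mean 0.051 eff6 [-0.218  0.155  0.163  0.051  0.025  0.02   0.019]
t 14.47 bed mm [ -0.2 -61.2] z 61.6 yaw 41.8 | F bed [ 0.4 -5.2] z -1.2 | Tq [-0.215  0.154  0.017] open 30.0 q6 0.84
```

Resting torque rose by 0.064 N m, which puts seat contact about 7° back. I'm continuing in measured steps.

Request:
play_rows([
  [[0.5,0.05,-0.09,0,0,0,3],[0.5,0.05,-0.09,0,0,0,6],[0.5,0.05,-0.09,0,0,0,9]],
])

```text
t: 14.85
tool_pos: [0.5557, 0.0633, 0.0616]
tool_rot: [2.993, 0.878, -0.004]
contact_force: [3.0, -5.3, 0.3]
opening: 0.0301
```

```bash
python3 s.py
```

```text
t 14.85 bed mm [ -0.3 -61.2] z 61.6 yaw 32.7 | F bed [ 1.8 -5.8] z 0.3 | Tq [-0.133  0.254  0.212] open 30.1 q6 1.00
1mm +bed y in tool cm [ 0.035 -0.094 -0.002] +bed x [ 0.094  0.035 -0.   ] tilt fix [1.2 0.5 0. ]
Tz [0.212 0.062 0.124 0.077 0.066 0.116 0.073] mean 0.104 eff6 [-0.148  0.224  0.232  0.12   0.094  0.09   0.089]
t 15.15 bed mm [ -0.2 -61.2] z 61.6 yaw 32.8 | F bed [ 1.3 -6. ] z 0.0 | Tq [-0.115  0.143  0.073] open 30.1 q6 1.00
```

Request:
play_rows([
  [[0.5,0.04,-0.09,0,0,0,3],[0.5,0.04,-0.09,0,0,0,6],[0.5,0.04,-0.09,0,0,0,9],[0.5,0.04,-0.09,0,0,0,12],[0.5,0.04,-0.09,0,0,0,13]],
])

```text
t: 15.78
tool_pos: [0.5557, 0.0633, 0.0616]
tool_rot: [3.072, 0.535, 0.0]
contact_force: [2.0, -6.8, -0.3]
opening: 0.0301
```

```bash
python3 s.py
```

```text
t 15.78 bed mm [ -0.2 -61.2] z 61.6 yaw 19.7 | F bed [ 0.5 -7.1] z -0.3 | Tq [0.058 0.133 0.281] open 30.1 q6 1.23
1mm +bed y in tool cm [ 0.013 -0.099 -0.002] +bed x [ 0.099  0.013 -0.   ] tilt fix [1.3 0.2 0. ]
Tz [0.281 0.165 0.191 0.2   0.217 0.204 0.166] mean 0.203 eff6 [0.227 0.267 0.231 0.198 0.191 0.189 0.19 ]
t 16.07 bed mm [ -0.2 -61.2] z 61.6 yaw 19.8 | F bed [ 0.2 -6.6] z 0.6 | Tq [0.047 0.059 0.166] open 30.3 q6 1.23
```

The thumbscrew is now about 0.23 N m above running torque, inside the 0.15 to 0.36 window. I'll relax, release and lift straight up.

Request:
play_rows([
  [[0.5,0,0,0,0,0,0],[0.5,0,0,0,0,0,0],[0.2,0,0,0,0,0,0],[-0.2,0,0,0,0,0,0],[-0.3,0,0,0,0,0,0],[-0.3,0,0,0,0,0,0],[-0.3,0,0,-1,0,0,0],[-0.3,0,0,-3,0,0,0],[-0.3,0,0,-7,0,0,0],[-0.3,0,0,-12,0,0,0],[-0.3,0,0,-12,0,0,0]],
])

```text
t: 17.45
tool_pos: [0.559, 0.0662, 0.1895]
tool_rot: [3.07, 0.535, 0.02]
contact_force: [0.3, -0.2, 0.5]
opening: 0.0557
```

```bash
python3 - <<'E'
from h import *
from station import ctrl
o=ctrl.get_obs();st(o)
for n in ("wrist","side"):
    im=ctrl.get_image(n);c=im["color"][:,:,::-1]
    if n=="side": c=cv2.resize(c[165:310,160:340],None,fx=4,fy=4,interpolation=cv2.INTER_CUBIC)
    cv2.imwrite(f"pics/{n}5.png",c)
E
```

```text
t 17.45 bed mm [  3.6 -59.1] z 189.5 yaw 19.8 | F bed [ 0.2 -0.3] z 0.5 | Tq [0.002 0.017 0.066] open 55.7 q6 1.23
```

View pics/wrist5.png

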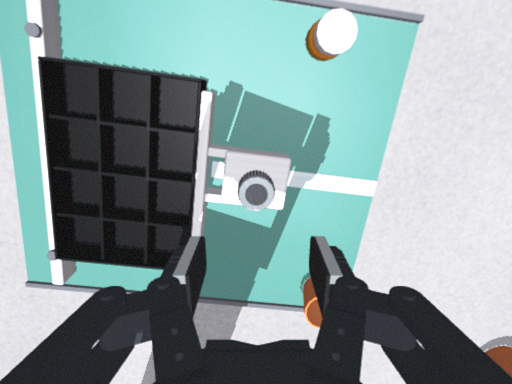

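View pics/side5.png

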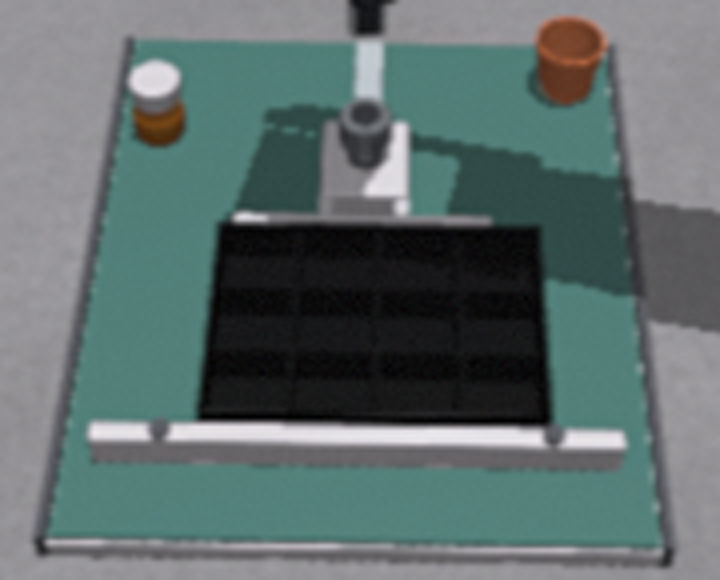

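The wrist view shows the guide plate from (205,95) to (197,240) flush on the tray's right edge, and the rail flush on its left at (45,60)-(58,265). The side view shows the tray parallel to the rail, with the jar and small pot where they were. The gripper is clear at z = 0.19 m.

```bash
python3 -c "
from station import ctrl
print(ctrl.finish_job())"
```

```text
the job is handed in; nothing more can be done
None
```

The tray is snug between the guide and the fixed rail, the thumbscrew is tight, and I've handed the job in at about 17.6 s of the 61 s allowed.

- **Guide:** I slid it about 39 mm by the screw's head. Pushing took a steady 7–8 N while it moved, then rose to 17 N with almost no further motion. That puts about 12 N on the tray, well under its 30 N limit.
- **Thumbscrew:** I re-gripped the head and turned it clockwise about 172° in all. The torque began to rise after about 143°. I stopped about 0.5 rad past that, at roughly 0.23 N m above running torque (firmly tight is 0.15, overtight is 0.36). I then let go and lifted straight up.

**Last checks:**
- The side and wrist pictures show the tray parallel to the rail, with no visible gap on either side.
- The jar and small pot are where they were. I did not look at the sieve, tall pot, dibber or label box again, but the arm never touched them.
- The gripper is clear of everything and reads about zero force.

**Disagreements and limits:**
- By the robot's own position, the guide settled at about y = -1 mm instead of 0. That is within my error in locating the bed, and the force showed it was against the tray.
- Single wrist-torque readings were noisy by about 0.04 N m, so I relied on joint 6's resting torque, and the final wrist reading agreed with it.
- I did not measure how far the screw sprang back after release.

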